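# Open the parts box and put the finished bearing block away

## Robot

A 7-joint arm with a two-finger parallel gripper is mounted at the origin on a cart in front of the work surface, level with it; the furniture and walls round the work are solid. World frame = base frame: x ahead of the robot, y to its left, z up, the work surface at z = 0. Lengths are in m, angles in rad, forces in N, time in s.
With the tool pointing down it reaches from about 0.4 to 0.9 m from the base axis. Payload 5.6 kg.
Tool frame: the origin (TCP) lies at the very end of the fingers, on their centre line; the grasp point (between the pads) lies ctrl.hold_point_z behind it (ctrl.hold_point_z is the distance from the TCP to the grasp point, in m); z points along the fingers, y is the direction in which the jaws open and shut (so a half turn about z gives the same grasp; the last joint's range is limited). The gripper opens to 92 mm and grips with 3 to 60 N. Pads are 20 mm wide; open, the fingers measure 128 mm over their backs; the gripper's body (75 mm by 189 mm) begins 69 mm behind the grasp point.
Start: joints at [1.145, 0.468, -0.012, 1.603, 0.006, 1.071, -0.056], TCP at [0.243, -0.603, 0.215] pointing down, gripper open.
Joint ranges: [-2.53, 2.53], [-0.31, 2.02], [-1.57, 1.55], [0.28, 2.44], [-1.29, 4.43], [0.15, 1.84], [-2.92, 2.92]. Speed limits (rad/s): [2.57, 2.57, 3.14, 3.14, 3.14, 3.14, 3.14].

## Interface

Orientations are given as a unit quaternion [x, y, z, w].
In Python, from rig import ctrl gives the robot as it stands.
- The arm moves only by the tool drive_tool, never from a script. Its arguments are lists of equal length, an entry for each row: "fingers": the finger opening in cm, from 0 to 9.19; "dp": the shift along the tool's x, y, z in cm, a list of three; "twist": the turn about the tool's z in rad. A call has exactly 10 rows; each row shifts and turns the commanded pose from where the row before left it, along the tool's axes as they then stand; what a row does not reach is not made up. A row lasts 1/10 s, in which the tool goes at most 50 mm and 8.59 degrees, less where a joint would pass 70% of its speed; a pose out of reach is approached as far as the arm can. A call with a gripper value outside its range is refused whole. The fingers move at their own pace and stop on an object; the grip force is fixed at half the most. Time passes only in rows, so rows that do not move let the fingers close, or fill a call up. It gives the time, the measured TCP pose, the force and the opening at its end, in the units of the state.
- ctrl.get_obs(): the state, without advancing time (a new reading comes with each control period).
- ctrl.get_image(name): name is "scene" or "top"; returns the picture (420x560x3 uint8, red, green, blue); there is no depth.
- ctrl.get_calibration(name): a dict with "fx", "fy", "cx", "cy" (pixels), "xyz" and "attitude" of the camera in the world. Camera axes: x right, y up, looking along -z (the intrinsics and any distortion apply to the point x, -y, -z); pixel columns grow to the right and rows downward; lengths in m; the calibration is good to about 2 mm. A picture is of the moment at which its call begins. get_calibration takes no time and is no camera call.
- ctrl.close_job(): hands the job in, once; it reports no verdict.
The state is a dict: "clock": time; "joint_pos": joint angles; "dq": joint speeds; "joint_efforts": joint torques, N m; "eef_pos": TCP position; "ee_rot": TCP orientation; "contact_force": force on the tool from outside, world axes, zero at the start; "moment": the same for the moment, N m; "finger_gap": finger opening in m.
Only numpy, scipy, OpenCV 4.12 (cv2) and the standard library are available. Lean on these libraries where they do the work, as an engineer would, in place of code of your own. Each camera call takes 0.05 s, during which the arm holds its last target. There are 200 camera calls.

## Task

Push the lid of the grey steel box up and over until it stays open by itself. Then take the finished bearing block out of the steel catch tray and set it down gently inside the box, standing on its foot; leave the lid open and the other things on the bench where they are.

Things in the scene. Friction and masses are not known exactly. Their poses are not given: they have to be found in the camera images.
- box: Grey steel storage box, fixed to the bench, open-topped under its lid: outside 156 (x) x 220 (y) x 80 high, walls and floor 4 thick, so 148 x 212 inside. Origin at the centre of its underside; x points from its front (the side with the lid's handle, turned to the robot's right, within 0.35 rad) to its hinge side, z up.
- box_lid (a joint): Angle of the box's lid (rad): 0 shut, as it starts; grows as it opens; stop at 1.92. The lid (0.35 kg, free hinge) falls shut from below about 1.5 and falls open against the stop from beyond about 1.65. The lid is 164 from hinge to front edge, 228 wide, with 18 deep edges.
- lid_bar (a point): Middle of the lid's handle, which moves with the lid: a round steel bar, 10 thick and 120 long along the box's y, joined at its ends by two 10 thick arms to the lid's front edge. Shut, it lies level at height 85 (3 above the hinge axis), 207 from the hinge axis toward the front; the open gap between bar and lid is 38, between bar and box front 42. Nothing lies below the bar down to the bench.
- box_hinge (a point): Middle of the lid's hinge axis, which runs along the box's y: 82 above the bench, 82 behind the box's centre (+x of the box).
- tray: To the right of the box: shallow open sheet-steel catch tray, fixed to the bench, 170 (x) x 210 (y) x 20 high, its rim rising to 23, walls and floor 3 thick. Origin at the centre of its underside, z up.
- block_center (a point): Centre (half-way up) of the bearing block, a bare light-metal pillow block of about 0.3 kg that stands in the tray: foot 90 (x) x 40 (y) x 12 high, with a round boss 48 across and 40 wide (y) on its middle, 54 high in all. The point is 27 above its underside. Its two flat bore faces, 40 apart, look along its y; z up. The block is the same either way round.
- can: red spray can with a yellow cap, 54 mm across, 176 high, standing behind the work, in mm; bystander, leave it. Origin at the centre of its underside.
- tape: roll of masking tape, 98 mm across, 25 high, lying flat in front of the work, in mm; bystander, leave it. Origin at the centre of its underside.
- dovetail: small open wooden box 75x140x42, at the right, in mm; bystander, leave it. Origin at the centre of its underside.
- measure: yellow tape measure 68x80x38, at the left, in mm; bystander, leave it. Origin at the centre of its underside.
Things that resemble listed ones, but are neither listed nor needed, are in the scene too. What is shaped like the part that bears block_center but green or turquoise is not meant.

How it is judged:
On the way:
1. the lid stays open by itself, untouched, leaning back past its balance point (value of joint box_lid above 1.7 rad and contact force between anything else and box below 0.2 N), for 0.3 s.
At the end, for the whole second after the job is handed in: The lid leans back open (over 1.7 rad), and the block stands on its foot (within 0.2 rad) on the floor of the box, within its walls, at rest and released (value of joint box_lid above 1.7 rad and x of block_center in the frame of box between -0.075 and 0.075 m and y of block_center in the frame of box between -0.107 and 0.107 m and z of block_center in the frame of box below 0.042 m and angle between block_center's own z axis and vertical below 0.2 rad and linear speed of block below 0.02 m/s and contact force between the fingers and block below 0.1 N); the robot touches nothing.
It fails at once if the block is dropped into the box: it falls freely inside the walls, faster than 1 m/s (as from about 5 cm) (x of block_center in the frame of box between -0.075 and 0.075 m and y of block_center in the frame of box between -0.107 and 0.107 m and z of block_center in the frame of box below 0.09 m and linear speed of block above 1 m/s and contact force between the fingers and block below 0.1 N).
It fails at once if a bystander (can) is moved by more than 30 mm (distance of can from where it was at the start of the episode above 0.03 m).
It fails at once if a bystander (tape) is moved by more than 30 mm (distance of tape from where it was at the start of the episode above 0.03 m).
It fails at once if a bystander (dovetail) is moved by more than 30 mm (distance of dovetail from where it was at the start of the episode above 0.03 m).
It fails at once if a bystander (measure) is moved by more than 30 mm (distance of measure from where it was at the start of the episode above 0.03 m).
It also fails if it takes over 59 s, if anything falls off the work surface, if the arm or the gripper's body presses on something with over 40 N, if the wrist force passes 120 N, or if a joint passes its speed limit or range.

## Working session

There is one attempt and no reset: what is moved stays moved. The work goes in short steps, Python scripts to look and compute and a tool call to move; the robot and the scene stay as the last step left them, time stands still between calls to the robot, and variables do not carry over. Pictures are saved under pics/ and viewed, about 8 in all and at most 12, crops included, and the job is handed in when it is done.

Besides the shell and the picture viewer there is one more tool, called after "Emit:" as name(argument=value, ...), one argument or row to a line, values as JSON. drive_tool: Moves the arm, as the interface text tells. Its arguments: {"type":"object","properties":{"fingers":{"type":"array","items":{"type":"number"}},"dp":{"type":"array","items":{"type":"array","items":{"type":"number"}}},"twist":{"type":"array","items":{"type":"number"}}},"required":["fingers","dp","twist"]}

```bash
ls; mkdir -p pics; python3 - <<'E'
from rig import ctrl
import cv2
for n in("scene","top"):
    cv2.imwrite(f"pics/{n}0.png",cv2.cvtColor(ctrl.get_image(n),cv2.COLOR_RGB2BGR)); print(ctrl.get_calibration(n))
print(ctrl.get_obs(),ctrl.hold_point_z)
E
```

```text
pics
{'fx': 545.9203325315476, 'fy': 545.9203325315476, 'cx': 277.61064306669977, 'cy': 199.3966191285177, 'xyz': array([-0.5055383 , -1.56048479,  0.90959341]), 'attitude': array([ 0.52143438, -0.16446677, -0.25016997,  0.79904434])}
{'fx': 397.04263292807246, 'fy': 397.04263292807246, 'cx': 278.46224222296286, 'cy': 208.84094585403315, 'xyz': array([0.26259333, 0.18403978, 1.30370125]), 'attitude': array([-0.06961709,  0.11492075,  0.85477991, -0.5012963 ])}
{'clock': 0.1, 'joint_pos': array([ 1.1449505 ,  0.46829665, -0.0116082 ,  1.60352309,  0.00596433,
        1.07141466, -0.05633431]), 'dq': array([-0.00034097, -0.0022134 , -0.0014093 , -0.00243438, -0.00036279,
       -0.0005422 , -0.00076462]), 'joint_efforts': array([ 9.01488856e-04, -5.21653140e+01, -1.23078591e-02, -2.44366747e+01,
       -5.66521834e-02,  1.41564460e-02,  4.06558900e-05]), 'eef_pos': array([ 0.24256717, -0.60247272,  0.2137342 ]), 'ee_rot': array([ 9.81744763e-01,  1.90201405e-01, -1.93079375e-04, -7.80013368e-04]), 'contact_force': array([-0.10733807, -0.39177644, -0.10660933]), 'moment': array([ 0.00249435, -0.01009989,  0.03220223]), 'finger_gap': 0.09215867108743667} 0.0187
```

View pics/scene0.png

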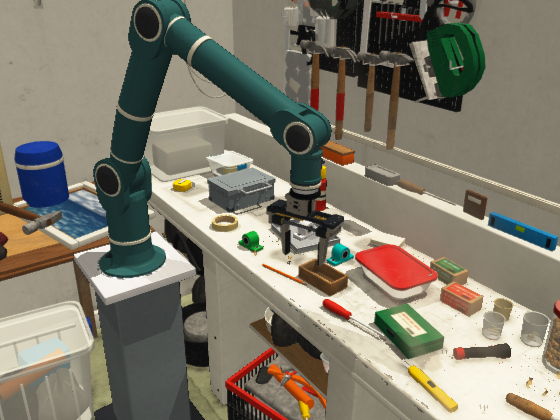

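View pics/top0.png

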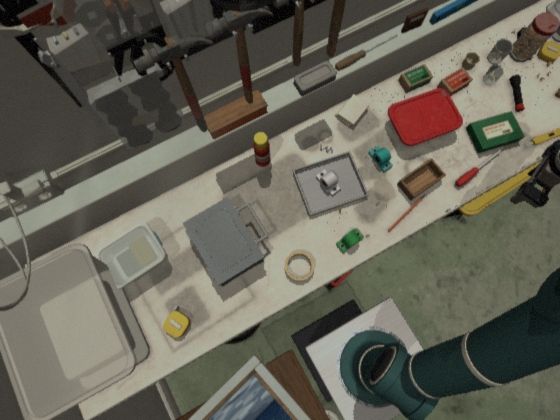

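The scene view shows the box at about (240,188) and the gripper over the bench. In the top view:
- the box is at (225,240), with its handle at (257,228)
- the tray is at (331,184)
- the light-metal block is in the tray at (328,180)
- the turquoise block at (380,157) and the green one at (349,240) are lookalikes

The bare metal block in the tray fits the description. I'll confirm it in one enlarged crop.

```bash
cat > h.py <<'E'
import numpy as np,cv2
from rig import ctrl
from scipy.spatial.transform import Rotation as R
def ray(n,u,v):
    c=ctrl.get_calibration(n); d=np.array([(u-c['cx'])/c['fx'],-(v-c['cy'])/c['fy'],-1.])
    return np.array(c['xyz']),R.from_quat(c['attitude']).apply(d)
def onz(n,u,v,z):
    o,d=ray(n,u,v); return o+d*(z-o[2])/d[2]
def px(n,p):
    c=ctrl.get_calibration(n); q=R.from_quat(c['attitude']).inv().apply(np.array(p)-c['xyz'])
    return np.array([c['cx']+c['fx']*q[...,0]/-q[...,2],c['cy']-c['fy']*q[...,1]/-q[...,2]]).T
def snap(n,f,x0,y0,x1,y1,s):
    im=cv2.cvtColor(ctrl.get_image(n),cv2.COLOR_RGB2BGR); cv2.imwrite(f'pics/{f}_full.png',im)
    cv2.imwrite(f'pics/{f}.png',cv2.resize(im[y0:y1,x0:x1],None,fx=s,fy=s,interpolation=cv2.INTER_CUBIC))
E
python3 - <<'E'
from h import *
im=cv2.imread('pics/top0.png')
cv2.imwrite('pics/c1.png',cv2.resize(im[140:290,180:380],None,fx=4,fy=4,interpolation=cv2.INTER_CUBIC))
for nm,u,v,z in [("tray",331,184,0),("block",328,180,.05),("box",225,240,.08),("can",262,150,.1),("tape",300,266,.02),("handle",257,228,.085)]: print(nm,onz("top",u,v,z).round(3))
E
```

```text
tray [ 0.568 -0.19   0.   ]
block [ 0.574 -0.174  0.05 ]
box [0.553 0.219 0.08 ]
can [ 0.756 -0.025  0.1  ]
tape [0.374 0.048 0.02 ]
handle [0.537 0.113 0.085]
```

View pics/c1.png

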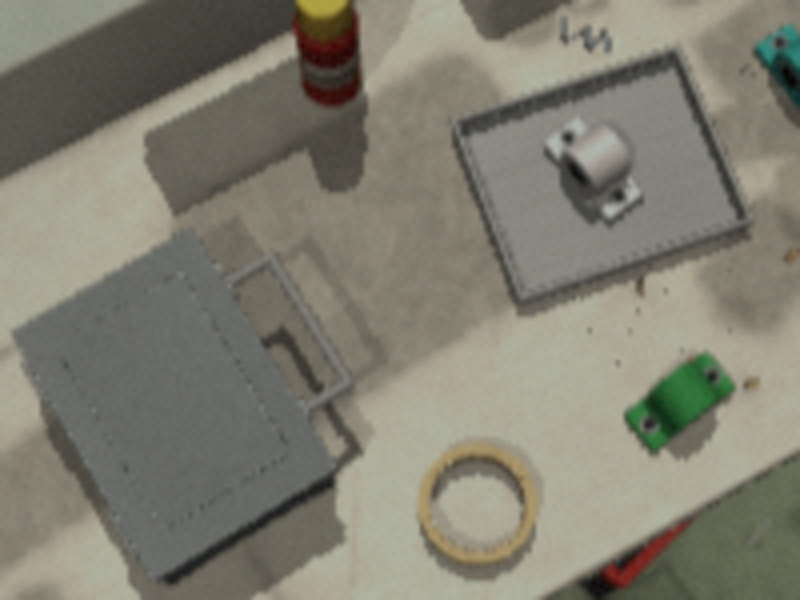

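The crop confirms it. The bare metal block stands in the tray, its foot corners near crop (545,152), (580,118), (640,190) and (605,220). The bar ends are near (270,258) and (350,383), and the lid corners near (190,230), (335,470), (160,580) and (15,330).

```bash
python3 - <<'E'
from h import *
T=lambda u,v,z:onz("top",180+u/4-.4,140+v/4-.4,z)
for z in(.085,.09,):
  L=[T(*p,z) for p in[(190,230),(335,470),(160,580),(15,330)]]
  print("lid",np.round(L,3).tolist(),[round(np.linalg.norm(L[i]-L[i-1]),3) for i in range(4)],np.mean(L,0).round(3))
a,b=T(270,258,.085),T(350,383,.085); print("bar",a.round(3),b.round(3),(a+b)/2,np.linalg.norm(a-b),np.arctan2(*(b-a)[:2]))
t=[T(*p,.023) for p in[(455,125),(675,50),(748,222),(522,302)]]
print("tray",np.round(t,3).tolist(),[round(np.linalg.norm(t[i]-t[i-1]),3) for i in range(4)],np.mean(t,0))
f=[T(*p,.015) for p in[(545,152),(580,118),(641,190),(605,220)]]
print("foot",np.round(f,3).tolist(),[round(np.linalg.norm(f[i]-f[i-1]),3) for i in range(4)],np.mean(f,0))
d=f[1]+f[0]-f[2]-f[3];print("long axis ang",np.arctan2(d[1],d[0]))
print("can base",T(330,100,.0),"tape",T(480,503,.025))
# refine block mask
im=cv2.imread('pics/top0.png');hsv=cv2.cvtColor(im,cv2.COLOR_BGR2HSV)
print(R.from_quat(ctrl.get_obs()['ee_rot']).as_matrix().round(4))
E
```

```text
lid [[0.674, 0.149, 0.085], [0.447, 0.14, 0.085], [0.438, 0.295, 0.085], [0.668, 0.307, 0.085]] [np.float64(0.159), np.float64(0.227), np.float64(0.156), np.float64(0.23)] [0.557 0.223 0.085]
lid [[0.672, 0.149, 0.09], [0.446, 0.14, 0.09], [0.437, 0.295, 0.09], [0.666, 0.307, 0.09]] [np.float64(0.158), np.float64(0.226), np.float64(0.155), np.float64(0.229)] [0.555 0.223 0.09 ]
bar [0.621 0.104 0.085] [0.501 0.097 0.085] [0.56123795 0.10025427 0.085     ] 0.12061190826229327 -1.6275496003603536
tray [[0.667, -0.095, 0.023], [0.634, -0.296, 0.023], [0.47, -0.267, 0.023], [0.503, -0.066, 0.023]] [np.float64(0.166), np.float64(0.204), np.float64(0.166), np.float64(0.204)] [ 0.5686952 -0.1811106  0.023    ]
foot [[0.61, -0.152, 0.015], [0.622, -0.194, 0.015], [0.541, -0.206, 0.015], [0.533, -0.165, 0.015]] [np.float64(0.079), np.float64(0.044), np.float64(0.083), np.float64(0.042)] [ 0.57642382 -0.17932163  0.015     ]
long axis ang 0.15486788454962866
can base [ 0.74836213 -0.0157867   0.        ] tape [0.3756279  0.04862735 0.025     ]
[[ 9.276e-01  3.735e-01 -7.000e-04]
 [ 3.735e-01 -9.276e-01  1.500e-03]
 [-1.000e-04 -1.600e-03 -1.000e+00]]
```

Emit:
drive_tool(
  fingers=[3.2,3.2,3.2,3.2,3.2,3.2,3.2,3.2,3.2,3.2],
  dp=[
    [0,0,0],
    [0,0,0],
    [0,0,0],
    [2.1,-4,0],
    [2.1,-4,0],
    [2.1,-4,0],
    [2.1,-4,0],
    [2.1,-4,0],
    [2.1,-4,0],
    [2.1,-4,0],
  ],
  twist=[0.11,0.11,0.11,0,0,0,0,0,0,0],
)

```text
clock: 1.1
eef_pos: [0.3751, -0.3137, 0.2144]
ee_rot: [1.0, 0.026, -0.0, -0.0]
contact_force: [1.0, 0.4, -1.1]
finger_gap: 0.032
```

Emit:
drive_tool(
  fingers=[3.2,3.2,3.2,3.2,3.2,3.2,3.2,3.2,3.2,3.2],
  dp=[
    [2.1,-4,0],
    [2.1,-4,0],
    [2.1,-4,0],
    [2.1,-4,0],
    [2.1,-4,0],
    [2.1,-4,0],
    [2.1,-4,0],
    [2.1,-4,0],
    [2.1,-4,0],
    [1.9,-4.3,0],
  ],
  twist=[0,0,0,0,0,0,0,0,0,0],
)

```text
clock: 2.1
eef_pos: [0.5618, 0.0989, 0.2142]
ee_rot: [1.0, 0.026, -0.0, 0.0]
contact_force: [0.8, 0.7, 0.6]
finger_gap: 0.0321
```

```bash
python3 - <<'E'
from h import *
print(ctrl.get_obs()['eef_pos'],ctrl.get_obs()['clock'])
snap('scene','s2',180,120,380,270,4)
im=cv2.imread('pics/s2_full.png')
P=[[.561,.1,.085],[.621,.104,.085],[.501,.097,.085],[.5764,-.1793,.015]]
print(((px('scene',P)-[180,120])*4).round(0))
E
```

```text
[0.56177962 0.09888749 0.21423083] 2.1
[[314. 279.]
 [362. 264.]
 [263. 293.]
 [498. 445.]]
```

View pics/s2.png

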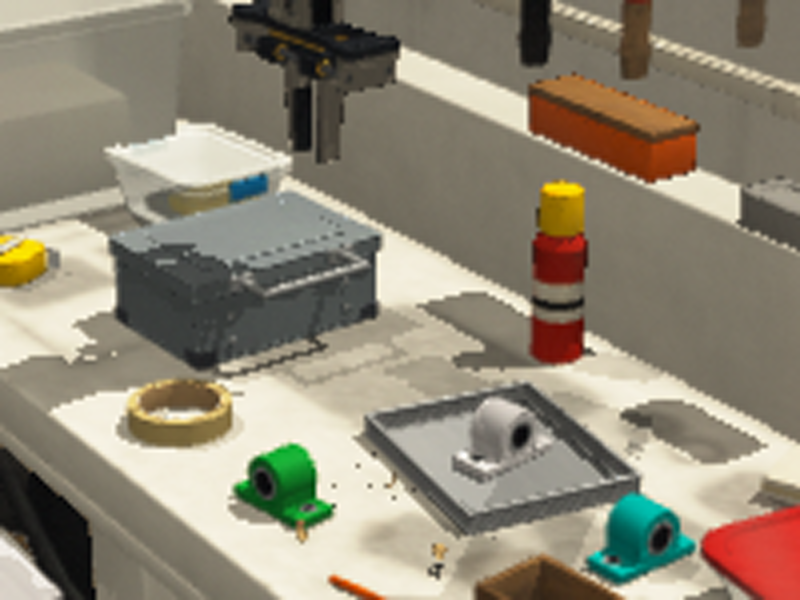

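The scene view confirms the measurement. The bar runs from crop (255,292) to (368,263), against a prediction of (263,293) to (362,264). The block's foot is near (502,450), with its bore face toward −y. Next I'll lower over the bar and grip it.

Emit:
drive_tool(
  fingers=[3.2,3.2,3.2,3.2,3.2,0.5,0.5,0.5,0.5,0.5],
  dp=[
    [0,0,4],
    [0,0,4],
    [0,0,4],
    [0,0,2.8],
    [0,0,0],
    [0,0,0],
    [0,0,0],
    [0,0,0],
    [0,0,0],
    [0,0,0],
  ],
  twist=[0,0,0,0,0,0,0,0,0,0],
)

```text
clock: 3.15
eef_pos: [0.5625, 0.1005, 0.0685]
ee_rot: [1.0, 0.027, 0.002, -0.002]
contact_force: [-0.8, 5.2, 0.2]
finger_gap: 0.0089
```

```bash
python3 - <<'E'
import numpy as np
t=np.linspace(.0145,1.85,20);y=.207*np.cos(t);z=-.207*np.sin(t)
P=np.round(np.c_[0*y,y,z]*100,1);d=np.diff(P,axis=0).round(1);print(d[:10].tolist());print(d[10:].tolist())
E
```

```text
[[0.0, -0.1, -2.0], [0.0, -0.3, -2.0], [0.0, -0.6, -1.9], [0.0, -0.6, -1.9], [0.0, -0.9, -1.8], [0.0, -1.0, -1.7], [0.0, -1.2, -1.6], [0.0, -1.4, -1.5], [0.0, -1.5, -1.3], [0.0, -1.6, -1.2]]
[[0.0, -1.7, -1.0], [0.0, -1.8, -0.9], [0.0, -1.9, -0.7], [0.0, -1.9, -0.5], [0.0, -2.0, -0.3], [0.0, -2.0, -0.1], [-0.0, -2.0, 0.1], [0.0, -2.0, 0.2], [0.0, -1.9, 0.5]]
```

Emit:
drive_tool(
  fingers=[0.5,0.5,0.5,0.5,0.5,0.5,0.5,0.5,0.5,0.5],
  dp=[
    [0,-0.1,-2.0],
    [0,-0.3,-2.0],
    [0,-0.6,-1.9],
    [0,-0.6,-1.9],
    [0,-0.9,-1.8],
    [0,-1.0,-1.7],
    [0,-1.2,-1.6],
    [0,-1.4,-1.5],
    [0,-1.5,-1.3],
    [0,-1.6,-1.2],
  ],
  twist=[0,0,0,0,0,0,0,0,0,0],
)

```text
clock: 4.15
eef_pos: [0.5582, 0.1896, 0.2377]
ee_rot: [1.0, 0.026, 0.002, 0.0]
contact_force: [6.1, 1.0, -4.7]
finger_gap: 0.0092
```

Emit:
drive_tool(
  fingers=[0.5,0.5,0.5,0.5,0.5,0.5,0.5,0.5,0.5,0.5],
  dp=[
    [0,-1.7,-1.0],
    [0,-1.8,-0.9],
    [0,-1.9,-0.7],
    [0,-1.9,-0.5],
    [0,-2.0,-0.3],
    [0,-2.0,-0.1],
    [0,-2.0,0.1],
    [0,-2.0,0.2],
    [0,-1.9,0.5],
    [0,0,0],
  ],
  twist=[0,0,0,0,0,0,0,0,0,0],
)

```text
clock: 5.15
eef_pos: [0.5495, 0.3644, 0.2646]
ee_rot: [1.0, 0.027, 0.003, -0.002]
contact_force: [6.9, 2.0, 3.2]
finger_gap: 0.009
```

Emit:
drive_tool(
  fingers=[5,5,5,5,5,5,5,5,5,5],
  dp=[
    [0,0,0],
    [0,0,0],
    [0,0,0],
    [0,0,0],
    [0,0,0],
    [0,0,-2],
    [0,0,-3],
    [0,0,-3],
    [0,0,-2],
    [0,0,0],
  ],
  twist=[0,0,0,0,0,0,0,0,0,0],
)

```text
clock: 6.15
eef_pos: [0.5482, 0.3622, 0.366]
ee_rot: [1.0, 0.026, 0.002, -0.001]
contact_force: [1.2, 0.3, 0.5]
finger_gap: 0.0501
```

```bash
python3 - <<'E'
from h import *
print(ctrl.get_obs()['contact_force'])
snap('top','t3',180,100,380,250,4); snap('scene','s3',180,120,380,270,4)
E
```

```text
[1.17031512 0.32556631 0.50164338]
```

View pics/t3.png

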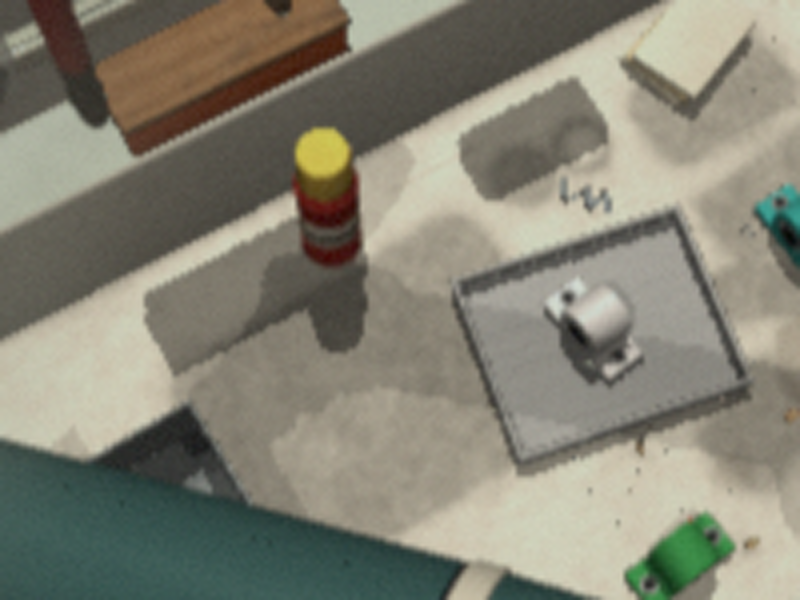

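View pics/s3.png

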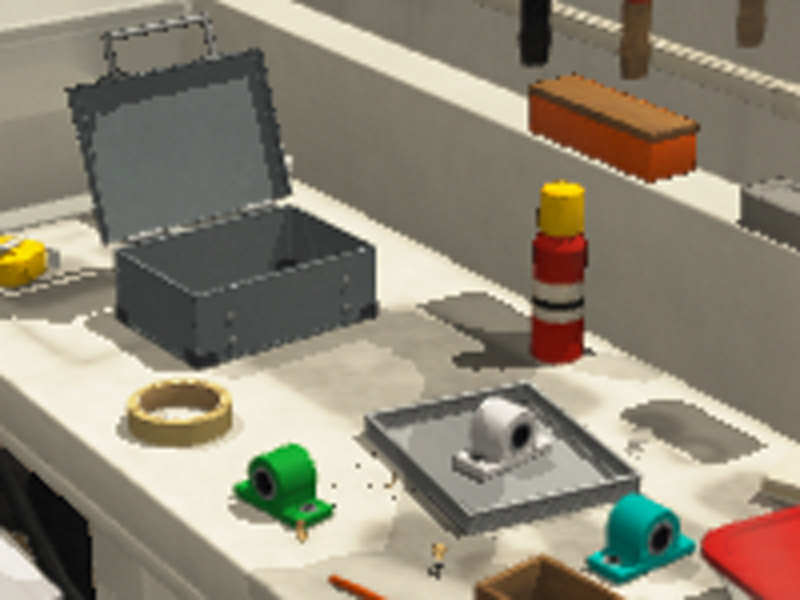

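The lid stands open, leaning back at crop (180,140), and no force is left on the tool. In the top view the block's foot ends are near (562,292) and (622,366). To measure its pose, I'll rectify both views onto the plane of the foot's top.

```bash
python3 - <<'E'
from h import *
# grid: cols = -y world (right), rows = -x ; 0.4mm/px, centre (.5764,-.18)
s=.0004;N=400;out=[]
for n,f in(('top','t3'),('scene','s3')):
    im=cv2.imread(f'pics/{f}_full.png')
    r,c=np.mgrid[0:N,0:N]; P=np.stack([.5764-(r-N/2)*s,-.18-(c-N/2)*s,0*r+.015],-1)
    m=px(n,P.reshape(-1,3)).reshape(N,N,2) if False else None
    q=px(n,P.reshape(-1,3)).reshape(N,N,2).astype(np.float32)
    g=cv2.remap(im,q[...,0],q[...,1],cv2.INTER_CUBIC)
    for k in range(0,N,50): cv2.line(g,(k,0),(k,4),(0,0,255),1);cv2.line(g,(0,k),(4,k),(0,0,255),1)
    out.append(g)
cv2.imwrite('pics/rect.png',np.hstack(out))
E
```

```text
(no output)
```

View pics/rect.png

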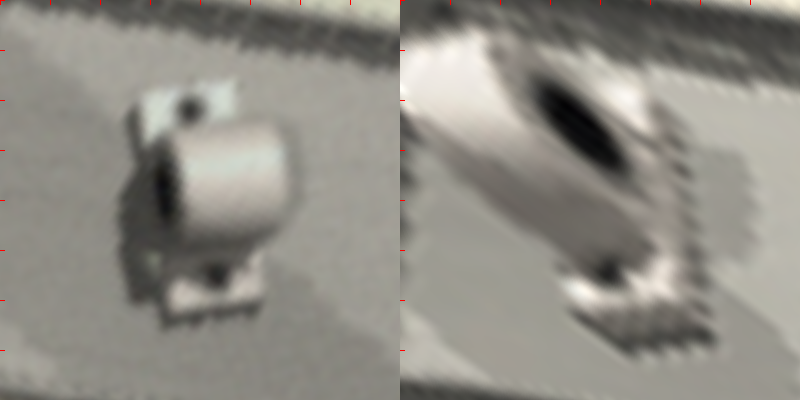

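The top view rectified onto the foot plane shows foot corners at (138,92), (238,80), (262,296) and (168,312). That gives 88 x 40 mm, which matches the given 90 x 40. The centre is (0.578, −0.181) and the yaw about 0.12.

Emit:
drive_tool(
  fingers=[8,8,8,8,8,8,8,8,8,8],
  dp=[
    [0,0,0],
    [-0.3,4.5,1.5],
    [-0.3,4.5,1.5],
    [-0.3,4.5,1.5],
    [-0.3,4.5,1.5],
    [-0.3,4.5,1.5],
    [-0.3,4.5,1.5],
    [-0.3,4.5,1.5],
    [-0.3,4.5,1.5],
    [-0.3,4.5,1.5],
  ],
  twist=[-0.07,0,0,0,0,0,0,0,0,0],
)

```text
clock: 7.25
eef_pos: [0.5685, -0.0459, 0.2252]
ee_rot: [0.998, 0.061, -0.002, -0.0]
contact_force: [0.6, -0.6, -0.8]
finger_gap: 0.0797
```

Emit:
drive_tool(
  fingers=[8,8,8,8,8,8,8,8,8,8],
  dp=[
    [-0.2,4.5,1],
    [-0.2,4.5,1],
    [-0.3,4.5,1],
    [0,0,3],
    [0,0,3],
    [0,0,3],
    [0,0,3],
    [0,0,2],
    [0,0,2],
    [0,0,1],
  ],
  twist=[0,0,0,0,0,0,0,0,0,0],
)

```text
clock: 8.25
eef_pos: [0.5767, -0.1781, 0.024]
ee_rot: [0.998, 0.061, -0.003, -0.001]
contact_force: [-0.6, -0.2, -1.3]
finger_gap: 0.0798
```

Emit:
drive_tool(
  fingers=[8,8,8,3,3,3,3,3,3,3],
  dp=[
    [0.1,0.3,0.4],
    [0,0,0.3],
    [0,0,0],
    [0,0,0],
    [0,0,0],
    [0,0,0],
    [0,0,0],
    [0,0,0],
    [0,0,0],
    [0,0,0],
  ],
  twist=[0,0,0,0,0,0,0,0,0,0],
)

```text
clock: 9.25
eef_pos: [0.5811, -0.1814, 0.0207]
ee_rot: [0.998, 0.061, 0.0, -0.0]
contact_force: [-0.1, 0.3, 1.9]
finger_gap: 0.0399
```

Emit:
drive_tool(
  fingers=[3,3,3,3,3,3,3,3,3,3],
  dp=[
    [0,0,-1],
    [0,0,-2],
    [0,0,-3],
    [0,0,-3],
    [0,0,-3],
    [0,0,-3],
    [0,0,-2],
    [0,0,0],
    [0,0,0],
    [0,0,0],
  ],
  twist=[0,0,0,0,-0.1,-0.14,-0.14,-0.14,-0.14,-0.14],
)

```text
clock: 10.25
eef_pos: [0.5803, -0.1816, 0.1906]
ee_rot: [0.894, 0.448, -0.001, -0.0]
contact_force: [0.3, 0.4, -4.5]
finger_gap: 0.0399
```

Emit:
drive_tool(
  fingers=[3,3,3,3,3,3,3,3,3,3],
  dp=[
    [0,0,0],
    [0,0,0],
    [0,0,0],
    [0,0,0],
    [0,0,0],
    [0,0,0],
    [0,0,0],
    [0,0,0],
    [0,0,0],
    [0,0,0],
  ],
  twist=[-0.14,-0.14,-0.14,-0.14,-0.14,0,0,0,0,0],
)

```text
clock: 11.25
eef_pos: [0.5811, -0.1815, 0.1906]
ee_rot: [0.689, 0.725, -0.0, 0.0]
contact_force: [-0.0, -0.1, -3.4]
finger_gap: 0.04
```

```bash
python3 - <<'E'
from h import *
o=ctrl.get_obs();M=R.from_quat(o['ee_rot']).as_matrix();print(M.round(3),o['eef_pos'],o['finger_gap'],o['contact_force'])
hx=np.array([.561,.1]); 
for c in([.554,.222,.19],): print(M.T@(np.array(c)-o['eef_pos'])*100)
E
```

```text
[[-0.051  0.999 -0.   ]
 [ 0.999  0.051 -0.   ]
 [-0.    -0.    -1.   ]] [ 0.58105908 -0.18147015  0.19060662] 0.03998724979635114 [-0.02596868 -0.14905251 -3.37539859]
[40.4326877  -0.63428118  0.05223105]
```

Emit:
drive_tool(
  fingers=[3,3,3,3,3,3,3,3,3,3],
  dp=[
    [3,0,0],
    [4.5,-0.1,0],
    [4.5,-0.1,0],
    [4.5,-0.1,0],
    [4.5,-0.1,0],
    [4.5,-0.1,0],
    [4.5,-0.1,0],
    [4.4,0,0],
    [4,0,0],
    [2,0,0],
  ],
  twist=[0,0,0,0,0,0,0,0,0,0],
)

```text
clock: 12.25
eef_pos: [0.5528, 0.2267, 0.1911]
ee_rot: [0.687, 0.727, 0.001, -0.001]
contact_force: [-0.6, 0.7, -3.4]
finger_gap: 0.0399
```

Emit:
drive_tool(
  fingers=[3,3,3,3,3,3,3,3,3,3],
  dp=[
    [0,0,0],
    [0,0,2],
    [0,0,2],
    [0,0,2],
    [0,0,1.5],
    [0,0,1.5],
    [0,0,1],
    [0,0,0.5],
    [0,0,0],
    [0,0,0],
  ],
  twist=[0,0,0,0,0,0,0,0,0,0],
)

```text
clock: 13.25
eef_pos: [0.5545, 0.2219, 0.0861]
ee_rot: [0.688, 0.725, 0.0, 0.0]
contact_force: [0.4, -0.3, -3.4]
finger_gap: 0.0398
```

```bash
python3 - <<'E'
from h import *
o=ctrl.get_obs();print(o['eef_pos'],o['finger_gap'],o['contact_force'])
snap('top','t4',160,160,310,290,5)
E
```

```text
[0.55452109 0.22192375 0.08610468] 0.03978460056303095 [ 0.37260913 -0.32304808 -3.37239996]
```

View pics/t4.png

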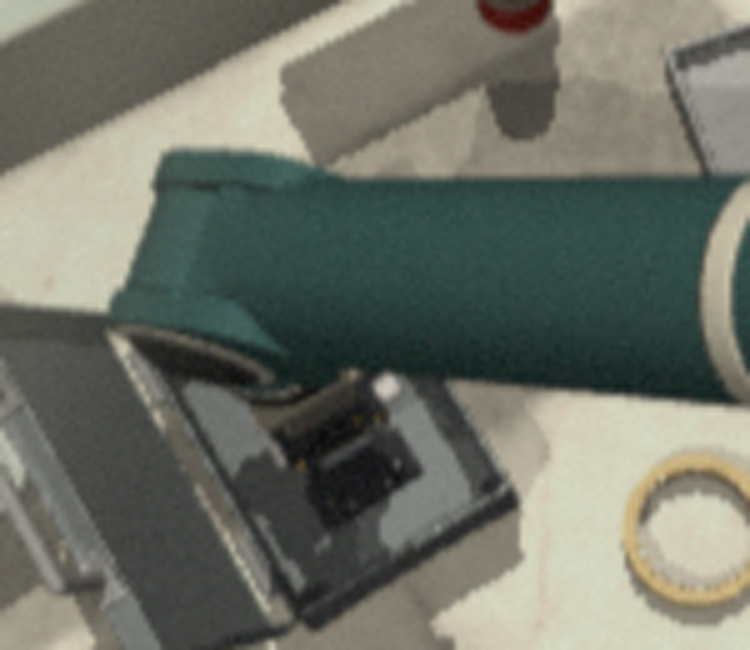

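The top crop shows the gripper centred in the box opening, clear of the lid and walls. The block's front end is visible at (388,385). I'll lower it gently.

Emit:
drive_tool(
  fingers=[3,3,3,3,3,3,3,3,3,3],
  dp=[
    [0,0,1.2],
    [0,0,1.3],
    [0,0,1.2],
    [0,0,1],
    [0,0,0.6],
    [0,0,0.3],
    [0,0,0.2],
    [0,0,0.2],
    [0,0,0.1],
    [0,0,0],
  ],
  twist=[0,0,0,0,0,0,0,0,0,0],
)

```text
clock: 14.3
eef_pos: [0.5542, 0.2216, 0.0247]
ee_rot: [0.689, 0.725, 0.0, 0.0]
contact_force: [-0.9, -0.8, -3.0]
finger_gap: 0.0399
```

Emit:
drive_tool(
  fingers=[3,3,3,3,3,3,3,3,3,3],
  dp=[
    [0,0,0.1],
    [0,0,0.1],
    [0,0,0],
    [0,0,0.1],
    [0,0,0.1],
    [0,0,0],
    [0,0,0.1],
    [0,0,0],
    [0,0,0],
    [0,0,0],
  ],
  twist=[0,0,0,0,0,0,0,0,0,0],
)

```text
clock: 15.3
eef_pos: [0.5542, 0.2216, 0.0217]
ee_rot: [0.689, 0.725, -0.0, 0.001]
contact_force: [-6.1, -3.7, 12.7]
finger_gap: 0.0401
```

The upward force shows the block on the floor. I'll release and rise.

Emit:
drive_tool(
  fingers=[6.5,6.5,6.5,6.5,6.5,6.5,6.5,6.5,6.5,6.5],
  dp=[
    [0,0,0],
    [0,0,0],
    [0,0,0],
    [0,0,0],
    [0,0,0],
    [0,0,-1],
    [0,0,-3],
    [0,0,-4],
    [0,0,-4],
    [0,0,-4],
  ],
  twist=[0,0,0,0,0,0,0,0,0,0],
)

```text
clock: 16.3
eef_pos: [0.5539, 0.2217, 0.1818]
ee_rot: [0.688, 0.725, 0.0, -0.0]
contact_force: [1.2, -0.2, -0.3]
finger_gap: 0.0654
```

Emit:
drive_tool(
  fingers=[6.5,6.5,6.5,6.5,6.5,6.5,6.5,6.5,6.5,6.5],
  dp=[
    [0,0,-2],
    [-4,0,0],
    [-4,0,0],
    [-4,0,0],
    [-4,0,0],
    [-4,0,0],
    [-4,0,0],
    [-4,0,0],
    [-4,0,0],
    [0,0,0],
  ],
  twist=[0,0,0,0,0,0,0,0,0,0],
)

```text
clock: 17.3
eef_pos: [0.5704, -0.1053, 0.1997]
ee_rot: [0.692, 0.722, -0.001, 0.001]
contact_force: [-0.9, 0.1, -1.3]
finger_gap: 0.0652
```

```bash
python3 - <<'E'
from h import *
o=ctrl.get_obs();print(o['eef_pos'],o['finger_gap'],o['contact_force'])
snap('top','t5',160,160,310,290,5);snap('scene','s5',180,120,380,270,4)
a=cv2.imread('pics/t5.png')[:,:];b=cv2.imread('pics/s5.png')
cv2.imwrite('pics/f5.png',np.hstack([cv2.resize(a,(400,347)),cv2.resize(b,(400,347))]))
E
```

```text
[ 0.57042947 -0.10534943  0.19970109] 0.06516775122608957 [-0.9205307   0.09674001 -1.26697476]
```

View pics/f5.png

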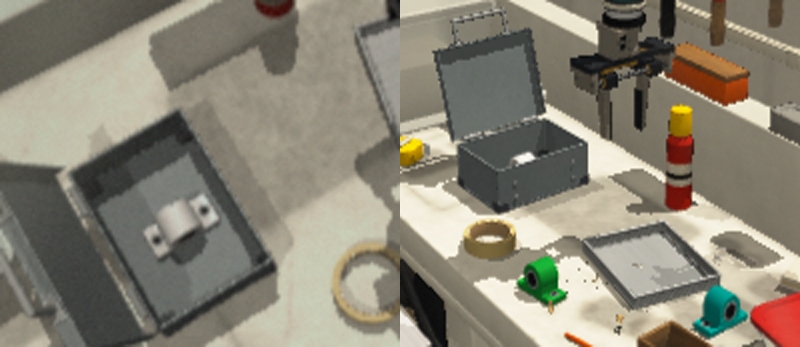

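The last views show the block on its foot inside the box at left (182,222). The lid is open, the tray is empty, and the can and tape are where they were. I'm handing the job in.

```bash
python3 -c "
from rig import ctrl
print(ctrl.close_job())"
```

```text
the job is handed in; nothing more can be done
None
```

The lid is open and the bearing block is in the box; I handed the job in at about 17.4 s on the robot's clock. I gripped the lid's handle bar, swung it over to about 1.85 rad and let go, and it stayed open against its stop. Then I took the bare metal block out of the tray, turned it, lowered it until it touched the box floor, and released it.

The last pictures show the block standing on its foot near the middle of the box, the lid leaning back open, and the tray empty. The can and tape are where they were, the gripper is clear with only about 1 N of residual reading, and no check failed or disagreed. I judged the lid angle and the block's final position by eye in those pictures. I did not recheck the measure and dovetail, which lay outside the moves' path.

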